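# Change-over of the kit cases in the recording booth

### The arm

A 7-joint arm with a two-finger parallel gripper is mounted at the origin on the work surface. World frame = base frame: x ahead of the robot, y to its left, z up, the work surface at z = 0. Lengths are in m, angles in rad, forces in N, time in s.
With the tool pointing down it reaches from about 0.4 to 0.875 m from the base axis. Payload 4.4 kg.
Tool frame: the origin (TCP) lies midway between the tips of the shut fingers; the grasp point (between the pads) lies behind it (robot.grip_point_offset is the z of the grasp point in the tool frame, in m); z points along the fingers, y is the direction in which the jaws open and shut (so a half turn about z gives the same grasp; the last joint's range is limited). The gripper opens to 85 mm and grips with 20 to 120 N. Pads are 22 mm wide; open, the fingers measure 114 mm over their backs; the gripper's body (76 mm by 85 mm) begins 54 mm behind the grasp point. The pads swing forward as they close: fully open they stand 13 mm farther back than shut.
Start: joints at [1.234, 0.628, 0.038, 1.517, -0.027, 0.996, -0.02], TCP at [0.174, -0.626, 0.231] pointing down, gripper open.
Joint ranges: [-3.06, 3.06], [-0.37, 2.12], [-1.25, 1.32], [0.18, 2.47], [-1.1, 4.24], [0.23, 1.98], [-2.94, 2.94]. Speed limits (rad/s): [2.57, 2.57, 3.14, 3.14, 3.14, 3.14, 3.14].

### API

Orientations are given as a unit quaternion [w, x, y, z].
In Python, from station import robot gives the robot as it stands. The module is installed in compiled form; this text tells all that it offers.
- The arm moves only by the tool move_arm, never from a script. Its argument "rows" is a list of rows, each a list of 3 entries, a list of its own where there are three numbers: the shift along the tool's x, y, z in m, then the turn, a rotation vector about the tool's x, y, z in degrees, then the finger opening in m, from 0 to 0.0854. In form: [[[x, y, z], [wx, wy, wz], fingers], ...]. A call has exactly 10 rows; each row shifts and turns the pose as measured when the row begins, along the tool's axes as they then stand; what a row does not reach is not made up. A row lasts 1/10 s, in which the tool goes at most 50 mm and 8.59 degrees, less where a joint would pass 70% of its speed; a pose out of reach is approached as far as the arm can. A call is refused whole if a number of a shift passes 0.05 or a number of a turn 8.59, either way. A call with a gripper value outside its range is refused whole. The fingers move at their own pace and stop on an object; "newtons" is the grip in N (left out, the last holds). Time passes only in rows, so rows that do not move let the fingers close, or fill a call up. It gives the time, the measured TCP pose, the force and the opening at its end, in the units of the state.
- robot.read_state(): the state, without advancing time (a new reading comes with each control period).
- robot.capture(name): name is "scene" or "top" or "wrist"; returns a dict with "img" (384x512x3 uint8, blue, green, red), "fov_y" (degrees; the focal length in pixels is half the picture's height over the tangent of half this angle, whatever the lens; pixels are square), "cx", "cy" (the principal point, pixels), "k1" (the pictures are not rectified: a ray, as slopes to the right and down, at radius r is drawn at 1 + k1 r^2 times it, then the intrinsics apply), "eye" and "attitude" of the camera in the world. Camera axes: x right, y down, z forward; pixel columns grow to the right and rows downward; lengths in m; the calibration is good to about 2 mm. A picture is of the moment at which its call begins. There is no depth.
- robot.sign_off(): hands the job in, once; it reports no verdict.
The state is a dict: "t": time; "qpos": joint angles; "joint_vel": joint speeds; "joint_efforts": joint torques, N m; "ee_pos": TCP position; "ee_rot": TCP orientation; "contact_force": force on the tool from outside, world axes, zero at the start; "moment": the same for the moment, N m; "gripper_width": opening from 0.0 (shut) to 1.0 (fully open).
Only numpy, scipy, OpenCV 4.12 (cv2) and the standard library are available. Lean on these libraries where they do the work, as an engineer would, in place of code of your own. Each camera call takes 0.05 s, during which the arm holds its last target.

### The job

Change-over in the recording booth: the orange kit case has been left open, so push its drop-down door fully up until it is shut, and pull the door of the blue kit case all the way down for the next speaker. Leave the white case shut, and let go of everything at the end.

Things in the scene. Friction and masses are not known exactly. Their poses are not given: they have to be found in the camera images.
- orange_door: Orange kit-case door, 166 wide, 115 tall, 14 thick (mm), hinged at its bottom edge 60 above the desk; starts 1.1-1.5 rad open. Bow handle on its free edge, in the door's plane: bar 12 thick, 116 long, parallel to the hinge, 165 from it, 44 clear gap to the door. Origin mid-hinge; y along the hinge, z up the door to the bar (up when shut), x through the door, into the case when shut.
- blue_door: Blue kit-case door, same build and axes as the orange one; starts shut or up to 0.15 rad ajar. All doors open towards the robot, from 0 (upright, bar 225 mm above the desk) to a stop at 1.55 rad (level, 60 mm above the desk). Hinges are stiff: a door stays where it is left; moving it takes 1 to 5 N at the bar.
- white_door: White kit-case door, same build and axes as the orange one; starts shut and stays shut. The three dark steel cases (170 mm wide, 180 deep behind the door, top 175 above the desk) are fixed to the desk side by side, about 280 mm apart, in any order, each turned up to 9 degrees; a band on each roof and back repeats its door's colour.

How it is judged:
At the end, for the whole second after the job is handed in: The orange door is shut (within 10 degrees of upright), the blue door is fully down (within 10 degrees of its stop at 89 degrees), the white door is still shut (within 10 degrees), and all three doors are at rest (angle between each of orange_door, white_door's own z axis and vertical below 0.175 rad and angle between blue_door's own z axis and vertical above 1.375 rad and angular speed of each of orange_door, blue_door, white_door below 0.1 rad/s); the robot touches nothing.
It fails at once if the white door is pulled open by more than 10 degrees (angle between white_door's own z axis and vertical above 0.175 rad).
It also fails if it takes over 56 s, if anything falls off the work surface, if the arm or the gripper's body presses on something with over 40 N, if the wrist force passes 120 N, or if a joint passes its speed limit or range.

## Working session

There is one attempt and no reset: what is moved stays moved. The work goes in short steps, Python scripts to look and compute and a tool call to move; the robot and the scene stay as the last step left them, time stands still between calls to the robot, and variables do not carry over. Pictures are saved under pics/ and viewed, and the job is handed in when it is done.

Besides the shell and the picture viewer there is one more tool, called after "Request:" as a command line: name --argument value ..., lists and objects as JSON in quotes. move_arm: Moves the arm, as the interface text tells. Its arguments: {"type":"object","properties":{"rows":{"type":"array","items":{"type":"array"}},"newtons":{"type":"number"}},"required":["rows"]}

```bash
mkdir -p pics; cat > h.py <<'E'
import numpy as np, cv2
from station import robot
from scipy.spatial.transform import Rotation as R
def q2R(q): return R.from_quat([q[1],q[2],q[3],q[0]]).as_matrix()
def camR(c):
    a=np.array(c["attitude"],float)
    return a if a.shape==(3,3) else q2R(a)
def K(c):
    f=192/np.tan(np.radians(c["fov_y"])/2)
    return np.array([[f,0,c["cx"]],[0,f,c["cy"]],[0,0,1.]])
def ray(c,uv):
    k=K(c); p=(np.array(uv,float)-[k[0,2],k[1,2]])/k[0,0]
    s=p.copy()
    for _ in range(30): s=p/(1+c["k1"]*(s@s))
    d=camR(c)@np.array([s[0],s[1],1]); return np.array(c["eye"],float),d/np.linalg.norm(d)
def onz(c,uv,z):
    e,d=ray(c,uv); return e+d*(z-e[2])/d[2]
def proj(c,P):
    p=camR(c).T@(np.array(P)-np.array(c["eye"])); s=p[:2]/p[2]; s=s*(1+c["k1"]*(s@s)); k=K(c)
    return s*k[0,0]+[k[0,2],k[1,2]]
def tri(c1,u1,c2,u2):
    e1,d1=ray(c1,u1);e2,d2=ray(c2,u2)
    A=np.stack([d1,-d2],1); t=np.linalg.lstsq(A,e2-e1,rcond=None)[0]
    p,q=e1+t[0]*d1,e2+t[1]*d2
    return (p+q)/2,np.linalg.norm(p-q)
E
python3 - <<'E'
from h import *
for n in("scene","top","wrist"):
    c=robot.capture(n); cv2.imwrite(f"pics/{n}0.png",c["img"]); print(n,{k:v for k,v in c.items() if k!="img"})
    import pickle; pickle.dump(c,open(f"{n}0.pkl","wb"))
print(robot.read_state(), robot.grip_point_offset)
E
```

```text
scene {'fov_y': 53.616243041065005, 'cx': 258.0667446822833, 'cy': 186.82866355881146, 'k1': -0.041301423800273566, 'eye': array([ 1.04043414, -0.06796638,  0.68523471]), 'attitude': array([-0.24294851,  0.72303886,  0.61498226, -0.19996909])}
top {'fov_y': 55.28404514879474, 'cx': 258.07475657538475, 'cy': 187.6379525261993, 'k1': -0.09348625844869507, 'eye': array([0.56011102, 0.00872913, 0.89478259]), 'attitude': array([-0.00686575,  0.71052068, -0.70343924,  0.01692516])}
wrist {'fov_y': 61.852559552813595, 'cx': 255.6735545066932, 'cy': 187.73520017910062, 'k1': -0.08595294474674803, 'eye': array([ 0.25062549, -0.60460274,  0.37296309]), 'attitude': array([ 0.12506558,  0.78581119, -0.5979046 , -0.09679603])}
{'t': 0.15, 'qpos': array([ 1.23417155,  0.62913422,  0.03848623,  1.51810329, -0.02699216,
        0.99633018, -0.02000909]), 'joint_vel': array([-1.06041059e-03, -1.64800606e-03, -8.07554391e-06, -3.14179605e-03,
       -1.34500833e-04,  1.08155758e-03, -4.03200512e-04]), 'joint_efforts': array([ 1.89773273e-03, -5.63800800e+01,  1.22803342e+00, -1.93654901e+01,
        1.12124527e-02,  7.42684118e-03, -1.13293908e-05]), 'ee_pos': array([ 0.17377601, -0.62585651,  0.23061189]), 'ee_rot': array([-7.18806294e-04,  9.90847819e-01,  1.34981740e-01, -1.15712784e-04]), 'contact_force': array([-0.00662809, -0.15650779, -0.23481522]), 'moment': array([-0.0066726 ,  0.01889546,  0.01230617]), 'gripper_width': 0.997218473235609} -0.0187
```

View pics/scene0.png

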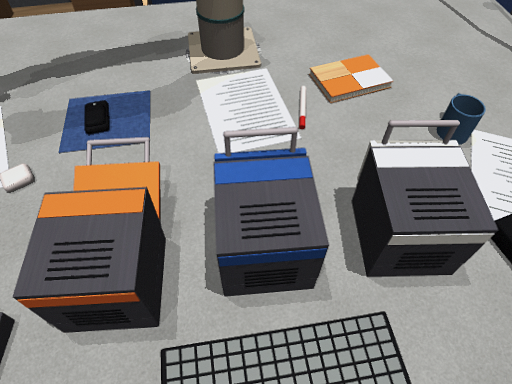

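View pics/top0.png

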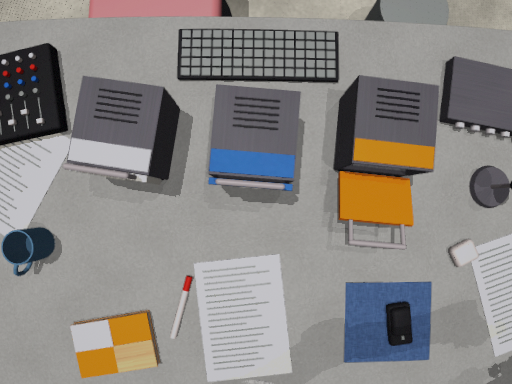

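View pics/wrist0.png

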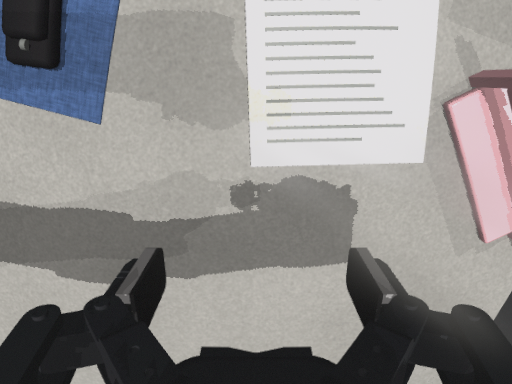

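The top view has the orange door open at right around (375,200), its bar near (377,245). The blue case is in the middle with its bar at (250,184), and the white one is at left with its bar at (97,171). I'll zoom in to pick points.

```bash
python3 - <<'E'
from h import *
import pickle
s=pickle.load(open("scene0.pkl","rb"))["img"];t=pickle.load(open("top0.pkl","rb"))["img"]
def crop(im,x,y,w,h): return cv2.resize(im[y:y+h,x:x+w],(400,300),interpolation=cv2.INTER_CUBIC)
o=np.vstack([np.hstack([crop(s,60,120,120,90),crop(s,200,110,120,90)]),np.hstack([crop(t,320,165,120,90),crop(t,195,110,120,90)])])
cv2.imwrite("pics/z0.png",o)
E
```

```text
(no output)
```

View pics/z0.png

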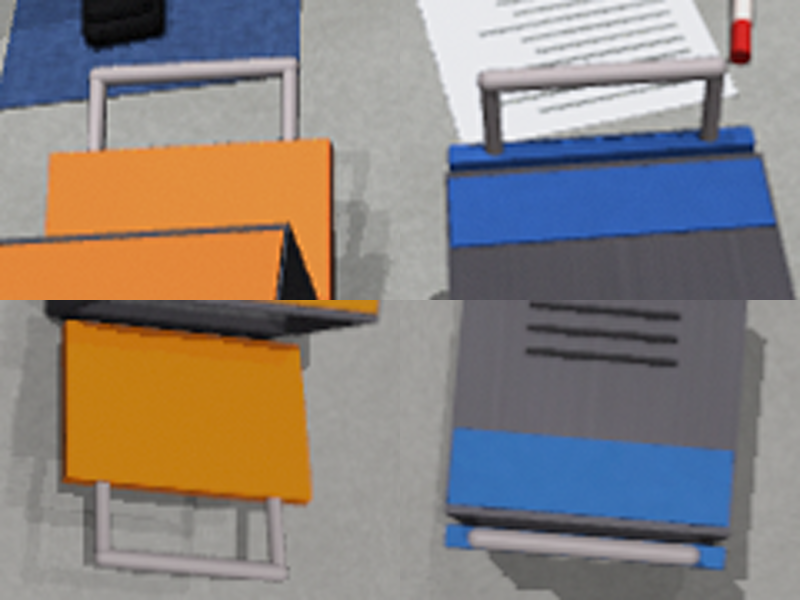

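```bash
python3 - <<'E'
from h import *
import pickle
S=pickle.load(open("scene0.pkl","rb"));T=pickle.load(open("top0.pkl","rb"))
for n,a,b in(("orange",((147.3,139.5),(351.2,242.4)),((89.1,142.2),(403.4,246.6))),("blue",((293.6,131),(217.5,182)),((227,133.4),(283.5,185.9)))):
    p,e=tri(S,a[0],T,a[1]);q,f=tri(S,b[0],T,b[1])
    d=q-p
    print(n,p.round(4),q.round(4),"gap",round(e,4),round(f,4),"len",np.linalg.norm(d),"yaw",np.degrees(np.arctan2(-d[0],-d[1]))if 0 else np.degrees(np.arctan2(d[0],-d[1])), "mid",((p+q)/2).round(4))
# hinge estimates: blue roof front edge / orange door
off=lambda z,x,y:(x+z[0]/3.3333,y+z[1]/3.3333)
for n,u in (("o door free edge L",off((65,482-300),320,165)),("R",off((310,500-300),320,165))): print(n,onz(T,u,.1).round(4))
for n,u in (("blue roof front L",off((447-400,508-300),195,110)),("R",off((730-400,525-300),195,110))): print(n,onz(T,u,.175).round(4))
for n,u in (("o roof front L",off((288,225),60,120)),): print(n,onz(S,u,.175).round(4))
E
```

```text
orange [ 0.4719 -0.1995  0.121 ] [ 0.4628 -0.3148  0.1228] gap 0.0037 0.0007 len 0.115763703016028 yaw -4.5023784549996515 mid [ 0.4673 -0.2572  0.1219]
blue [0.5923 0.0733 0.2214] [ 0.5866 -0.044   0.2284] gap 0.0013 0.0059 len 0.11763282006352685 yaw -2.7656761611702443 mid [0.5895 0.0147 0.2249]
o door free edge L [ 0.519  -0.1808  0.1   ]
R [ 0.5076 -0.3466  0.1   ]
blue roof front L [0.6134 0.0952 0.175 ]
R [ 0.6051 -0.072   0.175 ]
o roof front L [ 0.6385 -0.1856  0.175 ]
```

Request:
move_arm --rows '[[[0, 0, 0], [0, 0, -7], 0.04], [[0, 0, 0], [0, 0, -7], 0.04], [[0, 0, 0], [0, 0, -7], 0.04], [[0, 0, 0], [0, 0, -7], 0.04], [[0, 0, 0], [0, 0, -7], 0.04], [[0, 0, 0], [0, 0, -7], 0.04], [[0, 0, 0], [0, 0, -7], 0.04], [[0, 0, 0], [0, 0, -7], 0.04], [[0, 0, 0], [0, 0, -7], 0.04], [[0, 0, 0], [0, 0, -7], 0.04]]' --newtons 25

```text
t: 1.15
ee_pos: [0.1727, -0.6232, 0.2265]
ee_rot: [-0.005, 0.717, 0.697, 0.002]
contact_force: [0.4, 0.4, -0.1]
gripper_width: 0.465
```

```bash
cat >> h.py <<'E'
def tgt(pg,yaw,tilt=0):
    """pg: grip point world; yaw deg: tool y azimuth; tilt deg: fingers lean so tool z = down + forward(+tool y)*sin"""
    a=np.radians(yaw); y0=np.array([np.cos(a),np.sin(a),0]); dn=np.array([0,0,-1.])
    t=np.radians(tilt); z=dn*np.cos(t)+y0*np.sin(t); y=y0*np.cos(t)-dn*np.sin(t); x=np.cross(y,z)
    M=np.stack([x,y,z],1); return np.array(pg)+z*0.0187,M
def todo(pg,yaw,tilt=0):
    s=robot.read_state(); M0=q2R(s["ee_rot"]); p,M=tgt(pg,yaw,tilt)
    g=s["ee_pos"]-0.0187*M0[:,2]
    print("t",round(s["t"],2),"grip pt",g.round(4),"w",round(s["gripper_width"],3),"F",np.round(s["contact_force"],1),"q",np.round(s["qpos"],2))
    print("toolaxes y",M0[:,1].round(3),"z",M0[:,2].round(3))
    print("TCP shift in tool",(M0.T@(p-s["ee_pos"])).round(4),"rot deg",np.degrees(R.from_matrix(M0.T@M).as_rotvec()).round(2))
E
python3 -c "
from h import *
todo((.467,-.257,.25),-4.5)"
```

```text
t 1.15 grip pt [ 0.1728 -0.6233  0.2452] w 0.465 F [ 0.4  0.4 -0.1] q [ 1.44  0.65 -0.31  1.52  0.22  1.02  1.04]
toolaxes y [ 1.    -0.029 -0.004] z [-0.004  0.009 -1.   ]
TCP shift in tool [ 0.3745  0.2836 -0.0028] rot deg [-0.27 -0.5   2.85]
```

Request:
move_arm --rows '[[[0.037, 0.028, -0.001], [0, 0, 0.3], 0.04], [[0.037, 0.028, -0.001], [0, 0, 0.3], 0.04], [[0.037, 0.028, -0.001], [0, 0, 0.3], 0.04], [[0.037, 0.028, -0.001], [0, 0, 0.3], 0.04], [[0.037, 0.028, -0.001], [0, 0, 0.3], 0.04], [[0.037, 0.028, -0.001], [0, 0, 0.3], 0.04], [[0.037, 0.028, -0.001], [0, 0, 0.3], 0.04], [[0.037, 0.028, -0.001], [0, 0, 0.3], 0.04], [[0.037, 0.028, -0.001], [0, 0, 0.3], 0.04], [[0.037, 0.028, -0.001], [0, 0, 0.3], 0.04]]'

```text
t: 2.15
ee_pos: [0.4745, -0.2647, 0.2338]
ee_rot: [-0.006, 0.742, 0.671, -0.001]
contact_force: [0.6, -0.1, -0.6]
gripper_width: 0.468
```

```bash
python3 -c "
from h import *
todo((.467,-.257,.2),-4.5)
c=robot.capture('wrist');cv2.imwrite('pics/w1.png',c['img']);import pickle;pickle.dump(c,open('w1.pkl','wb'))"
```

```text
t 2.15 grip pt [ 0.4747 -0.2648  0.2525] w 0.468 F [ 0.6 -0.1 -0.6] q [ 0.68  0.49 -0.33  1.8   0.19  0.89  0.17]
toolaxes y [ 0.995 -0.1   -0.01 ] z [-0.01   0.008 -1.   ]
TCP shift in tool [ 0.0065 -0.0077  0.0526] rot deg [-0.59 -0.41 -1.24]
```

View pics/w1.png

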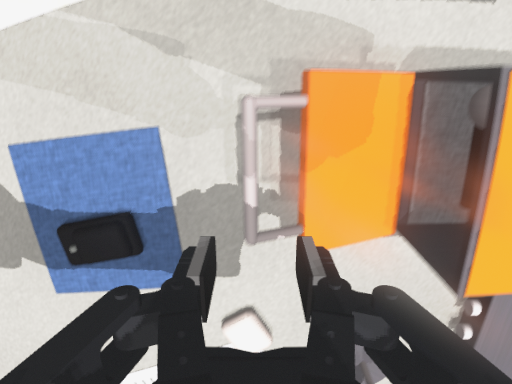

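The wrist view shows the orange bar upright at column 250, rows 98 to 242, left of the middle between the fingers. I'll cast it onto z = 0.122.

```bash
python3 -c "
from h import *
import pickle
c=pickle.load(open('w1.pkl','rb'))
a,b=onz(c,(250,102),.122),onz(c,(251,240),.122);print(a,b,(a+b)/2,np.linalg.norm(a-b))
todo((.467,-.257,.122),-4.5)"
```

```text
[ 0.47513993 -0.19727155  0.122     ] [ 0.46344043 -0.31482581  0.122     ] [ 0.46929018 -0.25604868  0.122     ] 0.11813501816464218
t 2.2 grip pt [ 0.482  -0.2556  0.2533] w 0.468 F [5.5 5.7 2.1] q [ 0.67  0.49 -0.34  1.79  0.19  0.89  0.16]
toolaxes y [ 0.996 -0.088 -0.004] z [-0.002  0.014 -1.   ]
TCP shift in tool [-0.0047 -0.0143  0.1313] rot deg [-0.2  -0.77 -0.57]
```

Request:
move_arm --rows '[[[-0.004, -0.013, 0.01], [0, -0.7, -0.5], 0.04], [[0, 0, 0.02], [0, 0, 0], 0.04], [[0, 0, 0.02], [0, 0, 0], 0.04], [[0, 0, 0.015], [0, 0, 0], 0.04], [[0, 0, 0.015], [0, 0, 0], 0.04], [[0, 0, 0.01], [0, 0, 0], 0.04], [[0, 0, 0], [0, 0, 0], 0.04], [[0, 0, 0], [0, 0, 0], 0.04], [[0, 0, 0], [0, 0, 0], 0.04], [[0, 0, 0], [0, 0, 0], 0.04]]'

```text
t: 3.2
ee_pos: [0.4719, -0.2539, 0.1425]
ee_rot: [-0.0, 0.731, 0.683, 0.001]
contact_force: [-0.5, -1.0, 0.2]
gripper_width: 0.465
```

```bash
python3 -c "
from h import *
todo((.468,-.257,.122),-4.5)
c=robot.capture('wrist');cv2.imwrite('pics/w2.png',c['img']);import pickle;pickle.dump(c,open('w2.pkl','wb'))"
```

```text
t 3.2 grip pt [ 0.4719 -0.2539  0.1612] w 0.465 F [-0.5 -1.   0.2] q [ 0.64  0.6  -0.29  1.92  0.26  0.66  0.12]
toolaxes y [ 0.998 -0.068  0.   ] z [ 0.     0.002 -1.   ]
TCP shift in tool [-0.0035 -0.0037  0.0392] rot deg [ 0.01 -0.09  0.6 ]
```

View pics/w2.png

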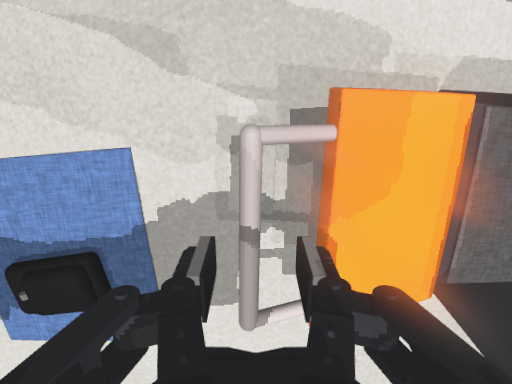

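The fingers straddle the orange bar, which is at column 250 with the finger gap spanning 215 to 297. Next I descend 39 mm and close.

Request:
move_arm --rows '[[[-0.003, -0.003, 0.013], [0, 0, 0.5], 0.04], [[0, 0, 0.013], [0, 0, 0], 0.04], [[0, 0, 0.011], [0, 0, 0], 0.04], [[0, 0, 0.003], [0, 0, 0], 0.04], [[0, 0, 0], [0, 0, 0], 0.03], [[0, 0, 0], [0, 0, 0], 0.02], [[0, 0, 0], [0, 0, 0], 0.005], [[0, 0, 0], [0, 0, 0], 0.005], [[0, 0, 0], [0, 0, 0], 0.005], [[0, 0, 0], [0, 0, 0], 0.005]]' --newtons 25

```text
t: 4.25
ee_pos: [0.468, -0.2567, 0.1018]
ee_rot: [-0.001, 0.734, 0.679, -0.0]
contact_force: [-0.7, 0.6, -2.6]
gripper_width: 0.13
```

```bash
python3 -c "
from h import *
todo((.468,-.257,.122),-4.5)
hx=np.array([.468+.1525*.997,-.257-.1525*.0785]);print(hx)
for th in np.arange(1.185,-.01,-.13): 
    g=[hx[0]-.165*np.sin(th)*.997,hx[1]+.165*np.sin(th)*.0785,.06+.165*np.cos(th)];print(round(th,2),np.round(g,3))
"
```

```text
t 4.25 grip pt [ 0.468  -0.2567  0.1205] w 0.13 F [-0.7  0.6 -2.6] q [ 0.62  0.66 -0.26  1.95  0.29  0.57  0.09]
toolaxes y [ 0.997 -0.077 -0.001] z [-0.001  0.001 -1.   ]
TCP shift in tool [-0.0003  0.     -0.0015] rot deg [-0.06 -0.04  0.07]
[ 0.6200425  -0.26897125]
1.18 [ 0.468 -0.257  0.122]
1.06 [ 0.477 -0.258  0.141]
0.93 [ 0.489 -0.259  0.159]
0.8 [ 0.503 -0.26   0.176]
0.67 [ 0.519 -0.261  0.19 ]
0.54 [ 0.536 -0.262  0.202]
0.41 [ 0.555 -0.264  0.212]
0.28 [ 0.575 -0.265  0.219]
0.15 [ 0.596 -0.267  0.223]
0.02 [ 0.618 -0.269  0.225]
```

Request:
move_arm --rows '[[[0, 0.004, -0.009], [0, 0, 0], 0.005], [[0, 0.005, -0.01], [0, 0, 0], 0.005], [[0, 0.006, -0.009], [0, 0, 0], 0.005], [[0, 0.006, -0.009], [0, 0, 0], 0.005], [[0, 0.007, -0.009], [0, 0, 0], 0.005], [[0, 0.007, -0.008], [0, 0, 0], 0.005], [[0, 0.008, -0.007], [0, 0, 0], 0.005], [[0, 0.008, -0.007], [0, 0, 0], 0.005], [[0, 0, 0], [0, 0, 0], 0.005], [[0, 0, 0], [0, 0, 0], 0.005]]'

```text
t: 5.25
ee_pos: [0.5206, -0.2613, 0.174]
ee_rot: [-0.003, 0.734, 0.679, -0.001]
contact_force: [-0.4, -0.6, -5.7]
gripper_width: 0.128
```

```bash
cat >>h.py <<'E'
def door(hx,yaw,ths):
    s=robot.read_state(); M0=q2R(s["ee_rot"]); g=s["ee_pos"]-0.0187*M0[:,2]
    a=np.radians(yaw); d=np.array([np.cos(a),np.sin(a),0]); h=np.array([hx[0],hx[1],.06]); r=g-h
    th=np.arctan2(-r@d,r[2]); rad=np.hypot(r@d,r[2]); print("theta",round(th,3),"rad",round(rad,4),"lat",round(r@np.array([-d[1],d[0],0]),4))
    prev=g
    for t in ths:
        n=h+.165*(np.cos(t)*np.array([0,0,1])-np.sin(t)*d); print(t,n.round(3),"from now",(M0.T@(n-g)).round(4),"step",(M0.T@(n-prev)).round(4)); prev=n
E
python3 -c "
from h import *
todo((.503,-.26,.176),-4.5)
door((.620,-.269),-4.5,[.7,.6,.5,.4,.3,.2,.1,.0])
"
```

```text
t 5.25 grip pt [ 0.5207 -0.2613  0.1927] w 0.128 F [-0.4 -0.6 -5.7] q [ 0.61  0.62 -0.3   1.76  0.24  0.81  0.12]
toolaxes y [ 0.997 -0.078 -0.006] z [-0.006  0.002 -1.   ]
TCP shift in tool [-0.0001 -0.0175  0.0168] rot deg [-0.33 -0.08  0.03]
theta 0.644 rad 0.1659 lat -0.0002
0.7 [ 0.514 -0.261  0.186] from now [ 0.0002 -0.0066  0.0065] step [ 0.0002 -0.0066  0.0065]
0.6 [ 0.527 -0.262  0.196] from now [ 0.0002  0.0064 -0.0035] step [ 0.      0.0131 -0.0101]
0.5 [ 0.541 -0.263  0.205] from now [ 0.0002  0.0204 -0.0122] step [ 0.      0.014  -0.0087]
0.4 [ 0.556 -0.264  0.212] from now [ 0.0002  0.0353 -0.0195] step [ 0.      0.0148 -0.0073]
0.3 [ 0.571 -0.265  0.218] from now [ 0.0002  0.0507 -0.0253] step [-0.      0.0155 -0.0057]
0.2 [ 0.587 -0.266  0.222] from now [ 0.0002  0.0667 -0.0294] step [-0.      0.016  -0.0042]
0.1 [ 0.604 -0.268  0.224] from now [ 0.0002  0.083  -0.032 ] step [-0.      0.0163 -0.0026]
0.0 [ 0.62  -0.269  0.225] from now [ 0.0002  0.0994 -0.0329] step [-0.      0.0165 -0.0009]
```

Request:
move_arm --rows '[[[0, 0.006, -0.004], [0, 0, 0], 0.005], [[0, 0.014, -0.009], [0, 0, 0], 0.005], [[0, 0.015, -0.007], [0, 0, 0], 0.005], [[0, 0.015, -0.006], [0, 0, 0], 0.005], [[0, 0.014, -0.004], [0, 0, 0], 0.005], [[0, 0.012, -0.002], [0, 0, 0], 0.005], [[0, 0.008, -0.001], [0, 0, 0], 0.005], [[0, 0.005, 0], [0, 0, 0], 0.005], [[0, 0, 0], [0, 0, 0], 0.005], [[0, 0, 0], [0, 0, 0], 0.005]]'

```text
t: 6.25
ee_pos: [0.6006, -0.2685, 0.2092]
ee_rot: [-0.013, 0.735, 0.678, -0.011]
contact_force: [-2.8, 0.3, 1.5]
gripper_width: 0.125
```

```bash
python3 -c "
from h import *
todo((.620,-.269,.225),-4.5)
door((.620,-.269),-4.5,[0])
"
```

```text
t 6.25 grip pt [ 0.6012 -0.2685  0.2279] w 0.125 F [-2.8  0.3  1.5] q [ 0.54  0.69 -0.3   1.48  0.23  1.04  0.11]
toolaxes y [ 0.996 -0.081 -0.033] z [-0.033  0.004 -0.999]
TCP shift in tool [0.001  0.0195 0.0022] rot deg [-1.89 -0.08 -0.13]
theta 0.112 rad 0.1689 lat -0.001
0 [ 0.62  -0.269  0.225] from now [0.0011 0.0189 0.0022] step [0.0011 0.0189 0.0022]
```

Request:
move_arm --rows '[[[0, 0.004, 0], [-0.5, 0, 0], 0.005], [[0, 0.006, 0], [-0.5, 0, 0], 0.005], [[0, 0.006, 0], [-0.5, 0, 0], 0.005], [[0, 0.005, 0], [-0.5, 0, 0], 0.005], [[0, 0.004, 0], [0, 0, 0], 0.005], [[0, 0.004, 0], [0, 0, 0], 0.005], [[0, 0, 0], [0, 0, 0], 0.005], [[0, 0, 0], [0, 0, 0], 0.005], [[0, 0, 0], [0, 0, 0], 0.005], [[0, 0, 0], [0, 0, 0], 0.005]]'

```text
t: 7.25
ee_pos: [0.6201, -0.2702, 0.2098]
ee_rot: [-0.007, 0.736, 0.677, -0.005]
contact_force: [-5.2, 0.7, 4.4]
gripper_width: 0.127
```

```bash
python3 -c "
from h import *
todo((.620,-.269,.225),-4.5)
door((.620,-.269),-4.5,[0])
"
```

```text
t 7.25 grip pt [ 0.6204 -0.2702  0.2285] w 0.127 F [-5.2  0.7  4.4] q [ 0.53  0.71 -0.3   1.43  0.22  1.05  0.1 ]
toolaxes y [ 0.996 -0.083 -0.018] z [-0.018  0.004 -1.   ]
TCP shift in tool [ 0.0011 -0.0001  0.0035] rot deg [-1.02 -0.16 -0.26]
theta -0.003 rad 0.1685 lat -0.0012
0 [ 0.62  -0.269  0.225] from now [ 0.0012 -0.0004  0.0035] step [ 0.0012 -0.0004  0.0035]
```

Theta is about 0. I'll nudge once more against the stop, then open to 40 mm.

Request:
move_arm --rows '[[[0, 0.004, 0], [0, 0, 0], 0.005], [[0, 0.004, 0], [0, 0, 0], 0.005], [[0, 0.004, 0], [0, 0, 0], 0.005], [[0, 0, 0], [0, 0, 0], 0.005], [[0, 0, 0], [0, 0, 0], 0.02], [[0, 0, 0], [0, 0, 0], 0.04], [[0, 0, 0], [0, 0, 0], 0.04], [[0, 0, 0], [0, 0, 0], 0.04], [[0, 0, 0], [0, 0, 0], 0.04], [[0, 0, 0], [0, 0, 0], 0.04]]'

```text
t: 8.25
ee_pos: [0.625, -0.2692, 0.2091]
ee_rot: [-0.015, 0.736, 0.677, -0.01]
contact_force: [-0.3, 0.6, -0.2]
gripper_width: 0.468
```

```bash
python3 -c "
from h import *
todo((.620,-.269,.225),-4.5)
c=robot.capture('wrist');cv2.imwrite('pics/w3.png',c['img'])
"
```

```text
t 8.25 grip pt [ 0.6256 -0.2694  0.2278] w 0.468 F [-0.3  0.6 -0.2] q [ 0.52  0.73 -0.29  1.4   0.22  1.08  0.1 ]
toolaxes y [ 0.996 -0.082 -0.036] z [-0.035  0.008 -0.999]
TCP shift in tool [-0.0002 -0.0049  0.003 ] rot deg [-2.04 -0.31 -0.24]
```

View pics/w3.png

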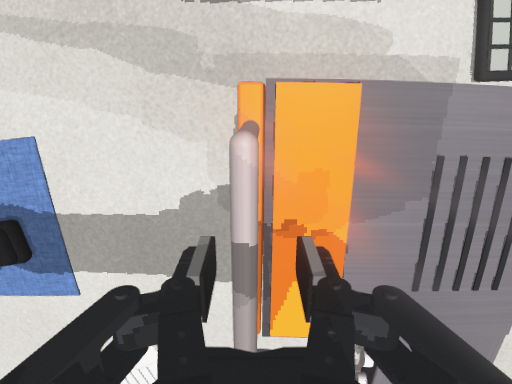

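The orange door now looks upright: the bar at column 243 lies over the door edge, parallel to the roof seam. Next I go up and over to blue.

Request:
move_arm --rows '[[[0, 0, -0.02], [0, 0, 0], 0.04], [[0, 0, -0.03], [0, 0, 0], 0.04], [[0, 0, -0.03], [0, 0, 0], 0.04], [[0.01, -0.004, -0.02], [-0.5, 0, 0], 0.04], [[0.04, -0.005, 0], [-0.5, 0, 0], 0.04], [[0.05, -0.006, 0], [-0.5, 0, 0], 0.04], [[0.05, -0.006, 0], [-0.5, 0, 0], 0.04], [[0.04, -0.006, 0], [0, 0, 0], 0.04], [[0.03, -0.003, 0], [0, 0, 0], 0.04], [[0.01, 0, 0], [0, 0, 0], 0.04]]'

```text
t: 9.3
ee_pos: [0.6144, -0.029, 0.3138]
ee_rot: [-0.002, 0.737, 0.676, 0.003]
contact_force: [0.9, -0.3, 0.7]
gripper_width: 0.473
```

```bash
python3 -c "
from h import *
todo((.5895,.0147,.29),-2.8)
"
```

```text
t 9.3 grip pt [ 0.6144 -0.0291  0.3325] w 0.473 F [ 0.9 -0.3  0.7] q [ 0.22  0.52 -0.34  1.5   0.18  1.15 -0.24]
toolaxes y [ 0.996 -0.087  0.001] z [ 0.002  0.007 -1.   ]
TCP shift in tool [ 0.041  -0.0287  0.0428] rot deg [ 0.08 -0.42 -2.19]
```

Request:
move_arm --rows '[[[0.01, -0.007, 0.005], [0, 0, -0.7], 0.04], [[0.014, -0.009, 0.01], [0, 0, -0.7], 0.04], [[0.01, -0.007, 0.01], [0, 0, -0.7], 0.04], [[0.005, -0.004, 0.01], [0, 0, 0], 0.04], [[0, 0, 0.005], [0, 0, 0], 0.04], [[0, 0, 0], [0, 0, 0], 0.04], [[0, 0, 0], [0, 0, 0], 0.04], [[0, 0, 0], [0, 0, 0], 0.04], [[0, 0, 0], [0, 0, 0], 0.04], [[0, 0, 0], [0, 0, 0], 0.04]]'

```text
t: 10.3
ee_pos: [0.5888, 0.0071, 0.2715]
ee_rot: [0.0, 0.727, 0.687, 0.002]
contact_force: [0.0, 0.7, 0.4]
gripper_width: 0.468
```

```bash
python3 -c "
from h import *
todo((.5895,.0147,.225),-2.8)
c=robot.capture('wrist');cv2.imwrite('pics/w4.png',c['img']);import pickle;pickle.dump(c,open('w4.pkl','wb'))
c=robot.capture('scene');cv2.imwrite('pics/s4.png',c['img'])
"
```

```text
t 10.3 grip pt [0.5887 0.007  0.2902] w 0.468 F [0.  0.7 0.4] q [ 0.17  0.51 -0.35  1.64  0.2   1.02 -0.3 ]
toolaxes y [ 0.998 -0.056  0.003] z [ 0.003  0.002 -1.   ]
TCP shift in tool [0.0075 0.0001 0.0652] rot deg [ 0.15 -0.15 -0.43]
```

View pics/w4.png

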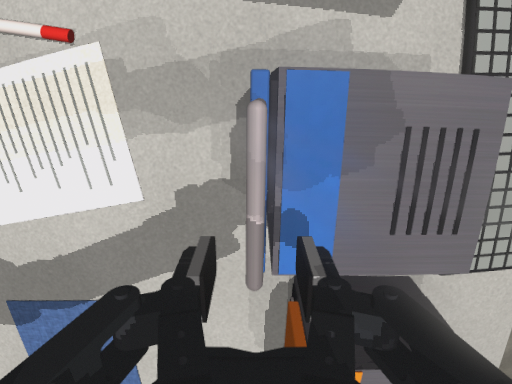

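View pics/s4.png

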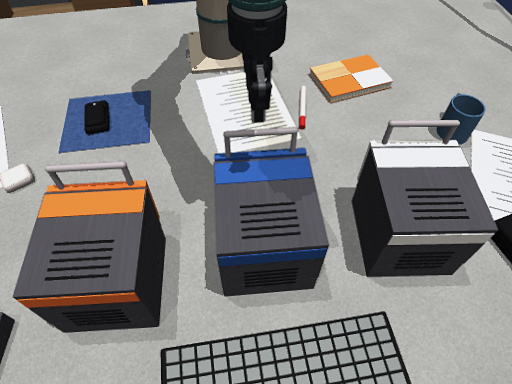

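The scene view shows the orange door shut with its bar at (90,172). In the wrist view the blue bar is centred between the fingers at column 256. I'll descend and grip.

Request:
move_arm --rows '[[[0.003, 0, 0.012], [0, 0, -0.4], 0.04], [[0.004, 0, 0.018], [0, 0, 0], 0.04], [[0, 0, 0.018], [0, 0, 0], 0.04], [[0, 0, 0.012], [0, 0, 0], 0.04], [[0, 0, 0.005], [0, 0, 0], 0.04], [[0, 0, 0], [0, 0, 0], 0.03], [[0, 0, 0], [0, 0, 0], 0.02], [[0, 0, 0], [0, 0, 0], 0.005], [[0, 0, 0], [0, 0, 0], 0.005], [[0, 0, 0], [0, 0, 0], 0.005]]'

```text
t: 11.4
ee_pos: [0.5895, 0.0161, 0.2025]
ee_rot: [-0.0, 0.724, 0.69, 0.003]
contact_force: [0.0, 0.1, -4.1]
gripper_width: 0.132
```

```bash
python3 -c "
from h import *
todo((.5895,.0147,.225),-2.8)
door((.602,.014),-2.8,[.1,.2,.3,.4,.5,.6,.7,.8])
"
```

```text
t 11.4 grip pt [0.5894 0.0161 0.2212] w 0.132 F [ 0.   0.1 -4.1] q [ 0.14  0.59 -0.33  1.72  0.23  0.87 -0.34]
toolaxes y [ 0.999 -0.048  0.004] z [ 0.004  0.004 -1.   ]
TCP shift in tool [-0.0014  0.0001 -0.0038] rot deg [ 0.21 -0.23  0.06]
theta 0.078 rad 0.1617 lat 0.0014
0.1 [0.586 0.015 0.224] from now [-0.0014 -0.0038 -0.003 ] step [-0.0014 -0.0038 -0.003 ]
0.2 [0.569 0.016 0.222] from now [-0.0014 -0.0201 -0.0006] step [ 0.     -0.0163  0.0024]
0.3 [0.553 0.016 0.218] from now [-0.0014 -0.0361  0.0034] step [-0.    -0.016  0.004]
0.4 [0.538 0.017 0.212] from now [-0.0014 -0.0516  0.009 ] step [-0.     -0.0155  0.0056]
0.5 [0.523 0.018 0.205] from now [-0.0014 -0.0665  0.0161] step [-0.     -0.0149  0.0071]
0.6 [0.509 0.019 0.196] from now [-0.0015 -0.0806  0.0247] step [-0.     -0.0141  0.0086]
0.7 [0.496 0.019 0.186] from now [-0.0015 -0.0938  0.0346] step [-0.     -0.0132  0.0099]
0.8 [0.484 0.02  0.175] from now [-0.0015 -0.1059  0.0458] step [-0.     -0.0121  0.0112]
```

Request:
move_arm --rows '[[[0, -0.006, 0], [0, 0, 0], 0.005], [[0, -0.011, 0.001], [0, 0, 0], 0.005], [[0, -0.012, 0.002], [0, 0, 0], 0.005], [[0, -0.012, 0.003], [0, 0, 0], 0.005], [[0, -0.012, 0.004], [0, 0, 0], 0.005], [[0, -0.011, 0.005], [0, 0, 0], 0.005], [[0, -0.011, 0.006], [0, 0, 0], 0.005], [[0, -0.01, 0.006], [0, 0, 0], 0.005], [[0, 0, 0], [0, 0, 0], 0.005], [[0, 0, 0], [0, 0, 0], 0.005]]'

```text
t: 12.4
ee_pos: [0.5172, 0.0214, 0.1825]
ee_rot: [0.012, 0.725, 0.689, 0.019]
contact_force: [3.8, 0.2, -7.1]
gripper_width: 0.131
```

```bash
python3 -c "
from h import *
todo((.5095,.019,.193),-2.8)
door((.602,.014),-2.8,[.6,.7,.8,.9,1,1.1,1.2,1.3])
"
```

```text
t 12.4 grip pt [0.5164 0.0213 0.2011] w 0.131 F [ 3.8  0.2 -7.1] q [ 0.13  0.5  -0.32  1.97  0.25  0.66 -0.4 ]
toolaxes y [ 0.998 -0.051  0.044] z [ 0.044  0.008 -0.999]
TCP shift in tool [-0.0029 -0.0079  0.0078] rot deg [ 2.5  -0.56 -0.13]
theta 0.546 rad 0.1652 lat 0.0031
0.6 [0.509 0.019 0.196] from now [-0.0031 -0.0075  0.0046] step [-0.0031 -0.0075  0.0046]
0.7 [0.496 0.019 0.186] from now [-0.0033 -0.0211  0.014 ] step [-0.0001 -0.0136  0.0094]
0.8 [0.484 0.02  0.175] from now [-0.0034 -0.0336  0.0247] step [-0.0001 -0.0125  0.0107]
0.9 [0.473 0.02  0.163] from now [-0.0035 -0.045   0.0366] step [-0.0001 -0.0114  0.0119]
1 [0.463 0.021 0.149] from now [-0.0037 -0.0552  0.0496] step [-0.0002 -0.0102  0.013 ]
1.1 [0.455 0.021 0.135] from now [-0.0038 -0.064   0.0635] step [-0.0002 -0.0088  0.0139]
1.2 [0.448 0.022 0.12 ] from now [-0.004  -0.0714  0.0783] step [-0.0002 -0.0074  0.0147]
1.3 [0.443 0.022 0.104] from now [-0.0042 -0.0773  0.0937] step [-0.0002 -0.0059  0.0154]
```

Request:
move_arm --rows '[[[0, -0.008, 0.006], [0.6, 0, 0], 0.005], [[0, -0.01, 0.008], [0.6, 0, 0], 0.005], [[0, -0.01, 0.009], [0.6, 0, 0], 0.005], [[0, -0.009, 0.01], [0.6, 0, 0], 0.005], [[0, -0.008, 0.011], [0.5, 0, 0], 0.005], [[0, -0.008, 0.011], [0.5, 0, 0], 0.005], [[0, -0.007, 0.011], [0.5, 0, 0], 0.005], [[0, -0.006, 0.011], [0, 0, 0], 0.005], [[0, 0, 0], [0, 0, 0], 0.005], [[0, 0, 0], [0, 0, 0], 0.005]]'

```text
t: 13.4
ee_pos: [0.4491, 0.0261, 0.1096]
ee_rot: [-0.012, 0.725, 0.688, -0.007]
contact_force: [-0.2, 0.5, 2.5]
gripper_width: 0.129
```

```bash
python3 -c "
from h import *
todo((.455,.021,.135),-2.8)
door((.602,.014),-2.8,[1,1.1,1.2,1.3,1.4,1.5,1.55])
"
```

```text
t 13.4 grip pt [0.4496 0.026  0.1283] w 0.129 F [-0.2  0.5  2.5] q [ 0.08  0.58 -0.27  2.14  0.3   0.48 -0.47]
toolaxes y [ 0.998 -0.053 -0.027] z [-0.027  0.008 -1.   ]
TCP shift in tool [-0.0048  0.0059 -0.0069] rot deg [-1.57 -0.39 -0.23]
theta 1.15 rad 0.1673 lat 0.0045
1 [0.463 0.021 0.149] from now [-0.0043  0.0134 -0.0213] step [-0.0043  0.0134 -0.0213]
1.1 [0.455 0.021 0.135] from now [-0.0044  0.0055 -0.0067] step [-0.0001 -0.0078  0.0145]
1.2 [0.448 0.022 0.12 ] from now [-0.0046 -0.0008  0.0085] step [-0.0001 -0.0063  0.0152]
1.3 [0.443 0.022 0.104] from now [-0.0047 -0.0055  0.0243] step [-0.0001 -0.0048  0.0158]
1.4 [0.44  0.022 0.088] from now [-0.0048 -0.0087  0.0405] step [-0.0001 -0.0032  0.0162]
1.5 [0.438 0.022 0.072] from now [-0.0049 -0.0103  0.0569] step [-0.0001 -0.0015  0.0164]
1.55 [0.437 0.022 0.063] from now [-0.005  -0.0104  0.0651] step [-0.0001 -0.0002  0.0082]
```

Request:
move_arm --rows '[[[0, -0.001, 0.006], [0, 0, 0], 0.005], [[0, -0.002, 0.008], [0, 0, 0], 0.005], [[0, -0.002, 0.008], [0, 0, 0], 0.005], [[0, -0.002, 0.008], [0, 0, 0], 0.005], [[0, -0.001, 0.008], [0, 0, 0], 0.005], [[0, 0, 0], [0, 0, 0], 0.005], [[0, 0, 0], [0, 0, 0], 0.005], [[0, 0, 0], [0, 0, 0], 0.005], [[0, 0, 0], [0, 0, 0], 0.005], [[0, 0, 0], [0, 0, 0], 0.005]]'

```text
t: 14.4
ee_pos: [0.4351, 0.027, 0.07]
ee_rot: [-0.015, 0.725, 0.688, -0.011]
contact_force: [-2.2, 1.3, -1.0]
gripper_width: 0.131
```

```bash
python3 -c "
from h import *
todo((.44,.022,.088),-2.8)
door((.602,.014),-2.8,[1.4,1.5,1.55])
"
```

```text
t 14.4 grip pt [0.4358 0.0269 0.0887] w 0.131 F [-2.2  1.3 -1. ] q [ 0.03  0.65 -0.22  2.2   0.34  0.37 -0.52]
toolaxes y [ 0.998 -0.052 -0.037] z [-0.036  0.007 -0.999]
TCP shift in tool [-0.0048  0.0052  0.0005] rot deg [-2.1  -0.28 -0.21]
theta 1.4 rad 0.1691 lat 0.0048
1.4 [0.44  0.022 0.088] from now [-0.0048  0.0041  0.0004] step [-0.0048  0.0041  0.0004]
1.5 [0.438 0.022 0.072] from now [-0.0049  0.0027  0.0169] step [-0.0001 -0.0014  0.0164]
1.55 [0.437 0.022 0.063] from now [-0.0049  0.0026  0.0251] step [-0.     -0.0001  0.0082]
```

Request:
move_arm --rows '[[[0, 0.001, 0.005], [0, 0, 0], 0.005], [[0, 0.001, 0.006], [0, 0, 0], 0.005], [[0, 0, 0.006], [0, 0, 0], 0.005], [[0, 0, 0.005], [0, 0, 0], 0.005], [[0, 0, 0.004], [0, 0, 0], 0.005], [[0, 0, 0.003], [0, 0, 0], 0.005], [[0, 0, 0], [0, 0, 0], 0.005], [[0, 0, 0], [0, 0, 0], 0.005], [[0, 0, 0], [0, 0, 0], 0.005], [[0, 0, 0], [0, 0, 0], 0.005]]'

```text
t: 15.4
ee_pos: [0.4309, 0.0273, 0.0397]
ee_rot: [-0.017, 0.725, 0.688, -0.014]
contact_force: [-3.5, 0.4, -0.2]
gripper_width: 0.126
```

```bash
python3 -c "
from h import *
todo((.437,.022,.063),-2.8)
door((.602,.014),-2.8,[1.5,1.55])
"
```

```text
t 15.4 grip pt [0.4318 0.0272 0.0583] w 0.126 F [-3.5  0.4 -0.2] q [ 0.    0.71 -0.18  2.21  0.37  0.29 -0.55]
toolaxes y [ 0.998 -0.051 -0.045] z [-0.045  0.006 -0.999]
TCP shift in tool [-0.005   0.0061 -0.0049] rot deg [-2.57 -0.2  -0.16]
theta 1.581 rad 0.1707 lat 0.0049
1.5 [0.438 0.022 0.072] from now [-0.0048  0.0055 -0.0136] step [-0.0048  0.0055 -0.0136]
1.55 [0.437 0.022 0.063] from now [-0.0048  0.0055 -0.0054] step [-0.     -0.      0.0082]
```

Request:
move_arm --rows '[[[0, 0, 0.002], [0, 0, 0], 0.005], [[0, 0, 0], [0, 0, 0], 0.02], [[0, 0, 0], [0, 0, 0], 0.04], [[0, 0, 0], [0, 0, 0], 0.04], [[0, 0, 0], [0, 0, 0], 0.04], [[0, 0, 0], [0, 0, 0], 0.04], [[0, 0, -0.01], [0, 0, 0], 0.04], [[0, 0, -0.02], [0, 0, 0], 0.04], [[0, 0, -0.025], [0, 0, 0], 0.04], [[0, 0, -0.025], [0, 0, 0], 0.04]]'

```text
t: 16.4
ee_pos: [0.4369, 0.0266, 0.1198]
ee_rot: [-0.016, 0.724, 0.689, -0.013]
contact_force: [0.3, 0.9, -0.4]
gripper_width: 0.467
```

Request:
move_arm --rows '[[[0, 0, -0.03], [0, 0, 0], 0.04], [[0, 0, -0.03], [0, 0, 0], 0.04], [[0, 0, -0.03], [0, 0, 0], 0.04], [[0, 0, -0.03], [0, 0, 0], 0.04], [[0, 0, -0.02], [0, 0, 0], 0.04], [[0, 0, 0], [0, 0, 0], 0.04], [[0, 0, 0], [0, 0, 0], 0.04], [[0, 0, 0], [0, 0, 0], 0.04], [[0, 0, 0], [0, 0, 0], 0.04], [[0, 0, 0], [0, 0, 0], 0.04]]'

```text
t: 17.4
ee_pos: [0.4405, 0.0255, 0.2716]
ee_rot: [-0.014, 0.724, 0.69, -0.012]
contact_force: [-0.5, 0.5, 0.7]
gripper_width: 0.467
```

```bash
python3 -c "
from h import *
todo((.437,.022,.2),-2.8)
import pickle
for n in('wrist','scene','top'):
    c=robot.capture(n);cv2.imwrite('pics/f_%s.png'%n,c['img']);pickle.dump(c,open('f_%s.pkl'%n,'wb'))
"
```

```text
t 17.4 grip pt [0.4412 0.0254 0.2902] w 0.467 F [-0.5  0.5  0.7] q [ 0.2   0.32 -0.41  1.98  0.15  0.91 -0.34]
toolaxes y [ 0.998 -0.048 -0.037] z [-0.037  0.004 -0.999]
TCP shift in tool [-0.0039  0.      0.0903] rot deg [-2.1  -0.15  0.02]
```

View pics/f_wrist.png

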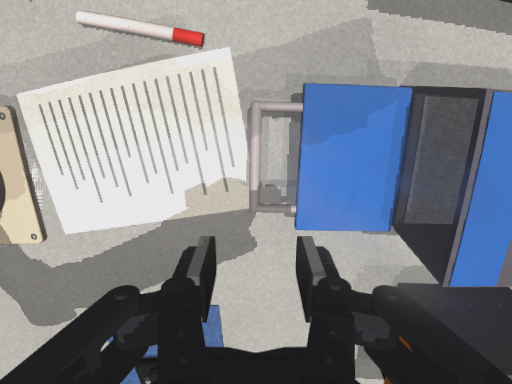

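View pics/f_scene.png

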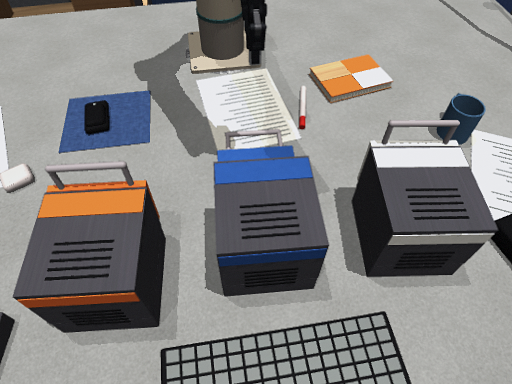

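View pics/f_top.png

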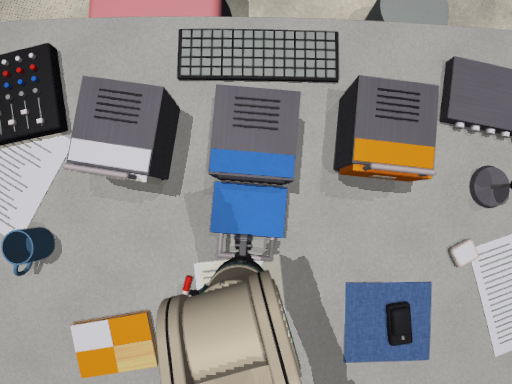

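The final views show the orange door up with its bar at scene (90,172), the blue door down with its bar at wrist column 255, and the white door unchanged. I'll check both angles numerically.

```bash
python3 - <<'E'
from h import *
import pickle
s=pickle.load(open("f_scene.pkl","rb"))["img"];t=pickle.load(open("f_top.pkl","rb"))["img"];w=pickle.load(open("f_wrist.pkl","rb"))["img"]
def crop(im,x,y,w,h): return cv2.resize(im[y:y+h,x:x+w],(400,300),interpolation=cv2.INTER_CUBIC)
cv2.imwrite("pics/z1.png",np.vstack([np.hstack([crop(s,30,140,120,90),crop(s,200,110,120,90)]),np.hstack([crop(t,325,110,120,90),crop(w,220,80,200,150)])]))
E
```

```text
(no output)
```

View pics/z1.png

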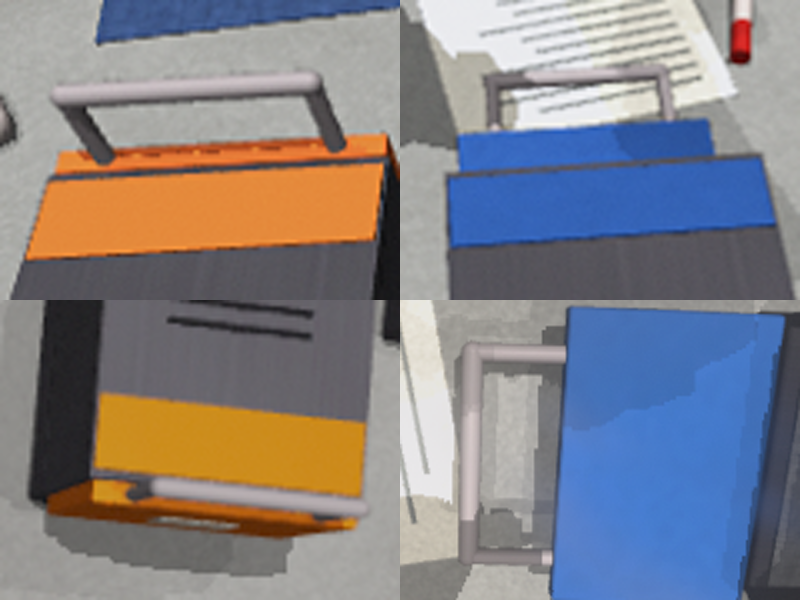

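```bash
python3 - <<'E'
from h import *
import pickle
S,T,W=[pickle.load(open(f"f_{n}.pkl","rb")) for n in("scene","top","wrist")]
for a in ((S,(278.6,131.9),W,(256,106)),(S,(227.3,133.1),W,(255,208)),(S,(124.5,164),T,(372.4,166.4)),(S,(48.9,168.5),T,(433.6,172.4))):
    print(tri(*a))
E
```

```text
(array([0.4358845 , 0.08468837, 0.06273375]), np.float64(0.0029088583949369367))
(array([ 0.4288624 , -0.03096676,  0.06954342]), np.float64(2.8244862201743713e-05))
(array([ 0.62440511, -0.21101329,  0.22444302]), np.float64(0.0036086056174514988))
(array([ 0.61474075, -0.32973406,  0.2245699 ]), np.float64(0.0036338610192718536))
```

Blue bar at z ≈ 0.066 gives about 1.53 rad, and orange bar at z ≈ 0.2245 is upright. The gripper is clear, so I'll hand in.

```bash
python3 -c "
from station import robot
s=robot.read_state();print(s['t'],s['contact_force'],s['joint_vel'].round(3));print(robot.sign_off())"
```

```text
17.55 [-0.79747096 -0.01756168  0.13506413] [-0.    -0.006 -0.002 -0.005 -0.002 -0.001  0.001]
the job is handed in; nothing more can be done
None
```

I shut the orange door by gripping its bar and moving it up its arc. I pulled the blue door down the same way, let go, and handed in at 17.55 s; hand-in gave no verdict.

| Door | Last check |
|---|---|
| Orange | Bar at z = 0.2245 m (0.225 when shut), above the hinge position I had worked out, so upright |
| Blue | Bar ends at z = 0.063 and 0.070 m, about 1.53 rad (limit 1.375) |
| White | Never touched; looks unchanged in the final pictures, angle not measured |

- **Arm:** it ended at rest, about 0.2 m above the blue bar, with under 1 N on the tool.
- **Disagreements:** the two blue bar ends differ by about 7 mm in height, and the two-view rays missed each other by up to 3.6 mm. Both doors stay within their limits with that error.
- **Joint range:** joint 6 came close to its lower limit while lowering the blue door (0.29 against 0.23 rad) but did not pass it in any reading.

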